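# Load the module, seat the clamp screw, back off a quarter turn and hold

### The arm

A 6-joint arm with a two-finger parallel gripper is mounted at the origin on the work surface. World frame = base frame: x ahead of the robot, y to its left, z up, the work surface at z = 0. Lengths are in m, angles in degrees, forces in N, time in s.
With the tool pointing down it reaches from about 0.4 to 0.825 m from the base axis. Payload 7 kg.
Tool frame: the origin (TCP) lies at the very end of the fingers, on their centre line; the grasp point (between the pads) lies 19 mm behind it (r.hold_point_z is the distance from the TCP to the grasp point, in m); x points along the fingers, y is the direction in which the jaws open and shut, and the axes are right-handed (so a half turn about x gives the same grasp; the last joint's range is limited). The gripper opens to 88 mm and grips with 3 to 60 N. Pads are 19 mm wide; open, the fingers measure 130 mm over their backs; the gripper's body (78 mm by 193 mm) begins 47 mm behind the grasp point.
Start: joints at [88.585, 20.546, 0.682, 0, -70.136, -16.507], TCP at [0.208, 0.642, 0.227] pointing down, gripper open.
Joint ranges: [-176.03, 176.03], [-82.01, 121.73], [-58.28, 71.71], [-173.87, 95.51], [-174.79, -0.11], [-173.66, 173.66]. Speed limits (degrees/s): [136.94, 136.94, 172.46, 180, 180, 180].

### API

Orientations are given as [roll, pitch, yaw] about the fixed x, y, z axes, in that order (R = Rz(yaw) Ry(pitch) Rx(roll)).
In Python, from plant import r gives the robot as it stands. The module is installed in compiled form; this text tells all that it offers.
- The arm moves only by the shell command python3 -m creep 'ROWS' [FORCE]. ROWS is JSON, a list of rows, each a list of 7 numbers: the turn, a rotation vector about the tool's x, y, z in rad, then the shift along the tool's x, y, z in cm, then the opening in per cent of the stroke, from 0 (shut) to 100 (fully open). In form: [[rx, ry, rz, x, y, z, fingers], ...]. A call has 1 to 8 rows; each row shifts and turns the commanded pose from where the row before left it, along the tool's axes as they then stand; what a row does not reach is not made up. A row lasts 1/10 s, in which the tool goes at most 50 mm and 8.59 degrees, less where a joint would pass 70% of its speed; a pose out of reach is approached as far as the arm can. A call is refused whole if a number of a shift passes 5 or a number of a turn 0.15, either way. A call with a gripper value outside its range is refused whole. The fingers move at their own pace and stop on an object; FORCE is the grip in N (left out, the last holds). Time passes only in rows, so rows that do not move let the fingers close. It gives the time, the measured TCP pose, the force and the opening at its end, in the units of the state.
- r.get_state(): the state, without advancing time (a new reading comes with each control period).
- r.capture(name): name is "side" or "top"; returns (picture, depth): 400x640x3 uint8, blue, green, red; 400x640 float32, m along the optical axis (not along the pixel's ray), 0 where there is no reading.
- r.camera_info(name): a dict with "fovy" (degrees; the focal length in pixels is half the picture's height over the tangent of half this angle, whatever the lens; pixels are square), "cx", "cy" (the principal point, pixels), "camera_from_world" (4x4, takes a point from world to camera coordinates). Camera axes: x right, y down, z forward; pixel columns grow to the right and rows downward; lengths in m; the calibration is good to about 2 mm. A picture is of the moment at which its call begins. camera_info takes no time and is no camera call.
- r.close_job(): hands the job in, once; it reports no verdict.
Trained networks look in the newest picture that a camera, given by its name, has taken for a name from the list of things; names that differ only in an ending like _2 or _b are one class to them, and where a whole thing is asked for, a point or a joint stands for the part that bears it (a point fixed in the world has none). Each returns a list of dicts, best first, with "score" (0 to 1); they miss things now and then, are a little off and sometimes report something else, mostly with a low value. They report only what shows in the picture. A call takes as long as a camera call.
- r.look_for(query, camera): "rect" ([left, top, right, bottom] in pixels, round what is visible of it).
- r.masks_of(query, camera): "pixels" (400x640 bool, what is visible of it) and "rect" ([left, top, right, bottom] in pixels, round what is visible of it).
The state is a dict: "time_s": time; "joints": joint angles; "qd": joint speeds; "joint_torque": joint torques, N m; "tcp_pos": TCP position; "eef_rot": TCP orientation; "contact_force": force on the tool from outside, world axes, zero at the start; "moment": the same for the moment, N m; "gripper_width": finger opening in m.
Only numpy, scipy, OpenCV 4.12 (cv2) and the standard library are available. Lean on these libraries where they do the work, as an engineer would, in place of code of your own. Each camera call takes 0.05 s, during which the arm holds its last target. There are 200 camera calls.

### The job

Pick up the small aluminium module and set it down fully home in the nest of the test fixture, upright and with its connector barrel lying in the slot of the end wall, and let go of it. Then turn the fixture's thumbscrew clockwise until it seats, back it off a quarter turn, and finish with the gripper still holding the thumbscrew there. Leave the multimeter, parts tray and screwdriver where they are.

Things in the scene. Friction and masses are not known exactly. Their poses are not given: they have to be found in the camera images.
- module: Loose milled-aluminium housing, 58 x 32 x 30 mm (its x, y, z), about 0.15 kg, standing upright on the bench at any yaw. Origin: centre of its underside. A brass connector barrel, 8 mm diameter and 12 mm long, sticks out of the middle of its +x end with its axis 8 mm above the underside. Its two 58 x 30 mm sides are plain, for gripping.
- barrel_tip (a point): Free end of the module's connector barrel: 41 mm along the module's +x from its centre, 8 mm above its underside.
- fixture: Clamp fixture fixed to the bench: dark steel base plate 180 x 90 x 10 mm (its x, y, z); origin: centre of its underside. Nest with aluminium walls at its +x half, thumbscrew on an aluminium block (44 x 50 mm, top 28 mm above the bench) at its -x half, screw axis 50 mm along -x from the origin.
- nest (a point): Centre of the nest floor, 40 mm along the fixture's +x from its origin, 10 mm above the bench, axes as the fixture's. The nest is a pocket open at the top, 38 mm wide (y), side and end walls 12 mm high, 8 mm thick. The +x end wall's inner face is 32 mm from here; a 15 mm slot at its middle, open at the top and down to the floor, takes the barrel. The -x end is the jaw.
- jaw_face (a point): Middle of the foot of the jaw's face, the -x end of the nest. The brass jaw is 32 mm wide, 12 mm high. Its face is 28.5 mm from the nest point with the screw seated and 2 mm farther for each radian backed off, so the nest starts 64 to 66 mm long. Seating the screw leaves the module 2.5 mm of play and may slide it towards the slot.
- wing (a point): Steel wing grip of the thumbscrew: an upright bar 40 mm long (its x), 10 mm thick (its y), 24 mm high; its centre (the origin) is on the screw axis, 56 mm above the bench. It turns with the screw; at joint value 0 its x is the fixture's x. Below it: a neck of 15 mm and a collar of 26 mm diameter, top 33 mm above the bench. A small black dot marks the top at its +x end.
- thumbscrew (a joint): Angle of the thumbscrew in rad about the upright axis: 0 = seated against its hard stop, growing as it is backed off (anticlockwise from above), to at most 3.1. It starts between 1.6 and 2.8, turns against a friction of about 0.06 N m, stays where it is left, and does not rise or sink.
- multimeter: Grey hand-held meter, 150 x 75 x 32 mm, lying on the bench, origin at the centre of its underside. Leave alone.
- parts_tray: White open plastic tray, 100 x 70 x 25 mm, origin at the centre of its underside. Leave alone.
- screwdriver: Screwdriver with black handle lying on the bench along its x, handle to -x, about 200 mm long. Leave alone.

How it is judged:
By the outcome, as a careful person would: the job done as asked, in the order asked, and still so for the second after the job is handed in, while the arm keeps its last pose, push and grip.
It also fails if it takes over 64 s, if anything falls off the work surface, if the arm or the gripper's body presses on something with over 40 N, if the wrist force passes 120 N, or if a joint passes its speed limit or range.

## Working session

There is one attempt and no reset: what is moved stays moved. The work goes in short steps, Python scripts to look and compute and a shell command to move; the robot and the scene stay as the last step left them, time stands still between calls to the robot, and variables do not carry over. Pictures are saved under pics/ and viewed, about 8 in all and at most 12, crops included, and the job is handed in when it is done.

```bash
mkdir -p pics; cat > h.py <<'E'
from plant import r
import numpy as np, cv2
def cam(n):
    i=r.camera_info(n); f=200/np.tan(np.radians(i["fovy"])/2)
    return f,i["cx"],i["cy"],np.array(i["camera_from_world"])
def cloud(n,d):
    f,cx,cy,T=cam(n); v,u=np.mgrid[:400,:640]
    P=np.stack([(u-cx)*d/f,(v-cy)*d/f,d,np.ones_like(d)],-1)
    return P@np.linalg.inv(T).T[:,:3]
def proj(n,p):
    f,cx,cy,T=cam(n); q=T@np.r_[p,1]; return [f*q[0]/q[2]+cx,f*q[1]/q[2]+cy]
E
python3 - <<'E'
from h import *
print(r.get_state())
for n in("side","top"):
    im,d=r.capture(n); cv2.imwrite(f"pics/{n}0.png",im); np.save(n+"d.npy",d)
    f,cx,cy,T=cam(n); print(n,f,cx,cy,np.linalg.inv(T).round(3).tolist())
    W=cloud(n,d)
    for q in("module","fixture","wing","multimeter","parts_tray","screwdriver","barrel_tip","jaw_face"):
        for m in r.masks_of(q,n)[:2]:
            k=m["pixels"]&(d>0); print(q,round(m["score"],2),np.round(m["rect"]),k.sum(),np.percentile(W[k],[5,50,95],axis=0).round(3).tolist() if k.any() else 0)
E
```

```text
{'time_s': 0.0, 'joints': array([ 8.85866930e+01,  2.05927656e+01,  6.32755644e-01, -1.95626579e-02,
       -7.01345807e+01, -1.65071274e+01]), 'qd': array([-0.01084514,  0.03362766,  0.03531415,  0.05717808,  0.08743229,
       -0.04559797]), 'joint_torque': array([-3.99249475e-04, -5.82712662e+01,  2.93063700e+01,  6.99740991e+00,
        6.98400821e-03, -1.65924876e-04]), 'tcp_pos': array([0.20757078, 0.64177807, 0.22560168]), 'eef_rot': array([  95.50666116,   89.90363772, -102.42043609]), 'contact_force': array([-0.05106025, -0.19320485,  0.17847085]), 'moment': array([-0.02123289,  0.00873538, -0.05067336]), 'gripper_width': 0.08738949324018241}
side 377.14154885074896 321.4917023230781 200.322572824281 [[-0.949, -0.188, 0.254, 0.366], [-0.316, 0.538, -0.782, 0.773], [0.011, -0.822, -0.57, 0.615], [0.0, 0.0, 0.0, 1.0]]
module 0.58 [376. 161. 389. 178.] 173 [[0.494, -0.306, 0.003], [0.51, -0.267, 0.025], [0.526, -0.257, 0.03]]
module 0.37 [303. 202. 316. 222.] 146 [[0.625, -0.018, -0.001], [0.636, 0.062, 0.047], [0.668, 0.075, 0.067]]
fixture 0.67 [288. 201. 363. 254.] 1822 [[0.
[... 1536 characters left out ...]
86, 0.03], [0.526, -0.26, 0.035]]
parts_tray 0.77 [386. 135. 423. 168.] 834 [[0.702, -0.254, 0.0], [0.74, -0.208, 0.005], [0.774, -0.162, 0.027]]
parts_tray 0.51 [306. 125. 313. 178.] 294 [[0.685, 0.075, 0.014], [0.768, 0.086, 0.023], [0.814, 0.099, 0.028]]
screwdriver 0.59 [184. 196. 219. 254.] 1314 [[0.467, 0.372, 0.026], [0.531, 0.411, 0.033], [0.596, 0.453, 0.04]]
barrel_tip 0.47 [426. 215. 450. 229.] 225 [[0.495, -0.315, 0.015], [0.51, -0.287, 0.03], [0.526, -0.261, 0.035]]
jaw_face 0.42 [303. 176. 336. 234.] 1672 [[0.505, 0.021, 0.007], [0.58, 0.061, 0.012], [0.659, 0.104, 0.032]]
jaw_face 0.41 [314. 193. 322. 208.] 56 [[0.58, 0.054, 0.019], [0.59, 0.061, 0.022], [0.608, 0.072, 0.027]]
```

```bash
python3 - <<'E'
import cv2,numpy as np
s=cv2.imread("pics/side0.png");t=cv2.imread("pics/top0.png")
z=lambda im,x,y,w,h,W,H:cv2.resize(im[y:y+h,x:x+w],(W,H),interpolation=cv2.INTER_CUBIC)
a=np.vstack([z(s,270,180,100,75,400,300),z(s,350,140,60,45,400,300)])
b=np.vstack([z(t,270,170,100,75,400,300),z(t,405,205,60,45,400,300)])
cv2.imwrite("pics/m0.png",np.hstack([a,b]))
E
```

```text
(no output)
```

View pics/m0.png

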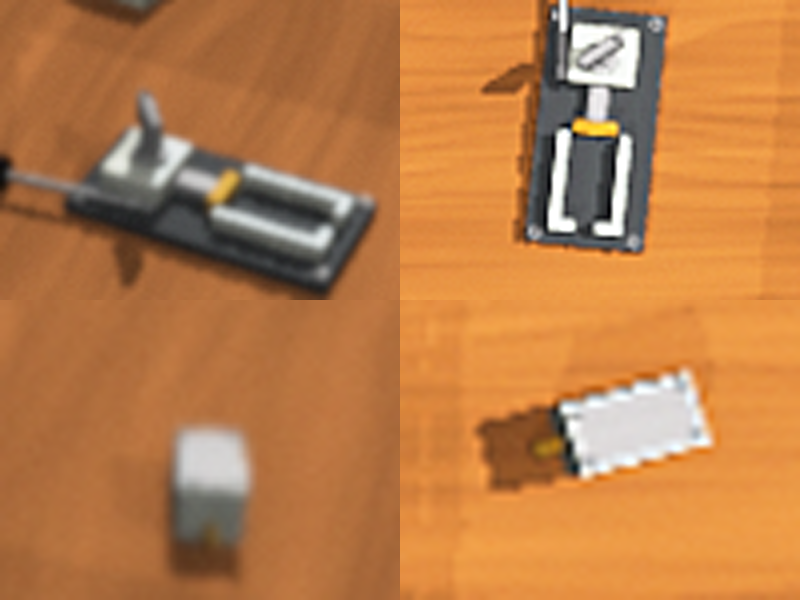

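View pics/side0.png

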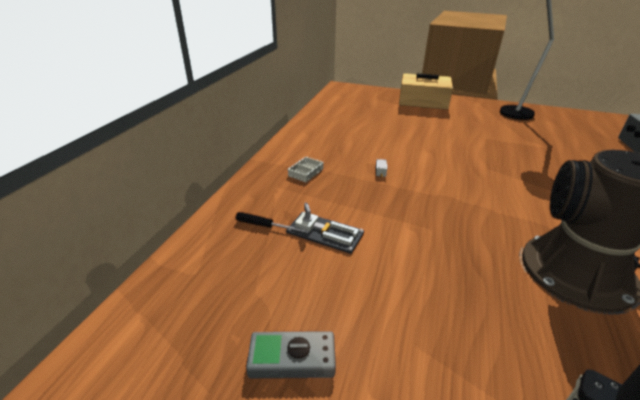

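```bash
cat >> h.py <<'E'
from scipy.optimize import minimize
def box(n,pose,c,s):
    "hull, in pixels, of a box (centre of underside c, size s) on a thing at pose x,y,z,yaw"
    x,y,z,a=pose; co,si=np.cos(a),np.sin(a); P=[]
    for i in(-.5,.5):
        for j in(-.5,.5):
            for k in(0,1):
                p=np.array(c)+np.array([i,j,k])*s
                P.append(proj(n,[x+co*p[0]-si*p[1],y+si*p[0]+co*p[1],z+p[2]]))
    return cv2.convexHull(np.array(P,np.float32))
def sat(im): 
    f=im.astype(float); return np.clip((f.max(2)-f.min(2))/(f.max(2)+20),0,1)
def fit(ims,boxes,pose0,skip=()):
    "fit x,y,yaw (z fixed) by two-class saturation contrast"
    K=4; R={}
    for n,im in ims.items():
        h=np.vstack([box(n,pose0,c,s) for c,s in boxes])[:,0]; lo=np.maximum(h.min(0).astype(int)-6,0); hi=h.max(0).astype(int)+7
        w=np.ones((hi-lo)[::-1]); S=sat(im[lo[1]:hi[1],lo[0]:hi[0]])
        for c,s in skip:
            m=np.zeros(w.shape,np.uint8); cv2.fillConvexPoly(m,np.round(box(n,pose0,c,s)-lo).astype(int),1); w[m>0]=0
        R[n]=(lo,S,w)
    def cost(q):
        p=[pose0[0]+q[0]/1e3,pose0[1]+q[1]/1e3,pose0[2],pose0[3]+q[2]/50]; t=0
        for n,(lo,S,w) in R.items():
            m=np.zeros((S.shape[0]*K,S.shape[1]*K),np.uint8)
            for c,s in boxes: cv2.fillConvexPoly(m,np.round(((box(n,p,c,s)-lo+.5)*K-.5)*16).astype(int),255,shift=4)
            a=cv2.resize(m,S.shape[::-1],interpolation=cv2.INTER_AREA)/255.
            A=np.stack([a.ravel(),1-a.ravel()],1)*w.ravel()[:,None]; b=(S*w).ravel()
            k=np.linalg.lstsq(A,b,rcond=None)[0]; t+=((A@k-b)**2).sum()
        return t
    o=min((minimize(cost,[0,0,y],method="Nelder-Mead",options=dict(initial_simplex=[[0,0,y],[8,0,y],[0,8,y],[0,0,y+5]],xatol=.02,fatol=1e-5)) for y in(-3,3)),key=lambda o:o.fun)
    q=o.x; return [pose0[0]+q[0]/1e3,pose0[1]+q[1]/1e3,np.degrees(pose0[3]+q[2]/50)],o.fun,cost([0,0,0])
MOD=[([0,0,0],[.058,.032,.030])]
FIX=[([0,0,0],[.18,.09,.01]),([-.05,0,.01],[.044,.05,.018]),([.076,0,.01],[.008,.054,.012])]
E
python3 - <<'E'
from h import *
ims={n:cv2.imread(f"pics/{n}0.png") for n in("side","top")}
p=lambda x,*a:print(*a,np.round(x[0],4),round(x[1],3),round(x[2],3))
skip=[([-.06,.045,.0],[.1,.06,.03]),([-.05,0,.03],[.05,.05,.04])]
for k in({"top":ims["top"]},{"side":ims["side"]},ims):
    p(fit(k,MOD,[.51,-.286,0,np.radians(105)]),"mod",list(k))
    for s in((),[([-.06,-.06,.0],[.1,.06,.03])]): p(fit(k,FIX,[.584,.065,0,np.radians(175)],s),"fix",list(k))
# depth heights
for n in ims:
    d=np.load(n+"d.npy");W=cloud(n,d);xy=W[...,:2]
    def z(c,rad): k=(np.hypot(*(xy-c).transpose(2,0,1))<rad)&(d>0); return np.percentile(W[k][:,2],[10,50,90]).round(4),k.sum()
    print(n,"module",z([.51,-.286],.012),"bench",z([.45,.2],.03),"bench2",z([.45,-.2],.03))
    k=(W[...,2]>.05)&(abs(xy[...,0]-.63)<.05)&(abs(xy[...,1]-.06)<.05); print("wing pts",k.sum(),W[k].mean(0).round(4)); 
    u,s,v=np.linalg.svd(W[k][:,:2]-W[k][:,:2].mean(0)); print(s,np.degrees(np.arctan2(v[0,1],v[0,0])))
E
```

```text
mod ['top'] [  0.5124  -0.2934 103.2457] 2.825 21.43Traceback (most recent call last):
  File "<stdin>", line 7, in <module>
  File "h.py", line 42, in fit
    o=min((minimize(cost,[0,0,y],method="Nelder-Mead",options=dict(initial_simplex=[[0,0,y],[8,0,y],[0,8,y],[0,0,y+5]],xatol=.02,fatol=1e-5)) for y in(-3,3)),key=lambda o:o.fun)
  File "h.py", line 42, in <genexpr>
    o=min((minimize(cost,[0,0,y],method="Nelder-Mead",options=dict(initial_simplex=[[0,0,y],[8,0,y],[0,8,y],[0,0,y+5]],xatol=.02,fatol=1e-5)) for y in(-3,3)),key=lambda o:o.fun)
           ~~~~~~~~^^^^^^^^^^^^^^^^^^^^^^^^^^^^^^^^^^^^^^^^^^^^^^^^^^^^^^^^^^^^^^^^^^^^^^^^^^^^^^^^^^^^^^^^^^^^^^^^^^^^^^^^^^^^^^^^^^^^^^^^^^
    res = _minimize_neldermead(fun, x0, args, callback, bounds=bounds,
                               **options)
    fxcc = func(xcc)
    fx = function(np.copy(x), *(wrapper_args + args))
  File "h.py", line 37, in cost
    for c,s in boxes: cv2.fillConvexPoly(m,np.round(((box(n,p,c,s)-lo+.5)*K-.5)*16).astype(int),255,shift=4)
                                                      ~~~^^^^^^^^^
  File "h.py", line 20, in box
    P.append(proj(n,[x+co*p[0]-si*p[1],y+si*p[0]+co*p[1],z+p[2]]))
             ~~~~^^^^^^^^^^^^^^^^^^^^^^^^^^^^^^^^^^^^^^^^^^^^^^^^
  File "h.py", line 11, in proj
    f,cx,cy,T=cam(n); q=T@np.r_[p,1]; return [f*q[0]/q[2]+cx,f*q[1]/q[2]+cy]
              ~~~^^^
  File "h.py", line 4, in cam
    i=r.camera_info(n); f=200/np.tan(np.radians(i["fovy"])/2)
ValueError: time passes only in moves, steps and waits
```

```bash
sed -i 's/^def cam(n):/import functools\n@functools.lru_cache\ndef cam(n):/' h.py
cat > m1.py <<'E'
from h import *
import sys
ims={n:cv2.imread(f"pics/{n}0.png") for n in("side","top")}
p=lambda x,*a:print(*a,np.round(x[0],4),round(x[1],3),round(x[2],3))
for k in({"top":ims["top"]},{"side":ims["side"]},ims):
    p(fit(k,MOD,[.51,-.286,0,np.radians(105)]),"mod",list(k))
    for s in((),[([-.06,-.06,.0],[.1,.06,.03])]): p(fit(k,FIX,[.584,.065,0,np.radians(175)],s),"fix",list(k))
for n in ims:
    d=np.load(n+"d.npy");W=cloud(n,d);xy=W[...,:2]
    def z(c,rad): k=(np.hypot(*(xy-c).transpose(2,0,1))<rad)&(d>0); return np.percentile(W[k][:,2],[10,50,90]).round(4),k.sum()
    print(n,"module",z([.51,-.286],.012),"bench",z([.45,.2],.03),"bench2",z([.45,-.2],.03))
    k=(W[...,2]>.022)&(abs(xy[...,0]-.51)<.06)&(abs(xy[...,1]+.29)<.06); print("mod depth pts",k.sum(),W[k].mean(0).round(4),cv2.minAreaRect(W[k][:,:2].astype(np.float32)*1000), np.argwhere(k).mean(0))
    S=sat(ims[n]); v,u=map(int,np.argwhere(k).mean(0)); print("colour centroid",np.argwhere(S[v-20:v+20,u-20:u+20]<.3).mean(0)+[v-20,u-20])
    k=(W[...,2]>.05)&(abs(xy[...,0]-.63)<.05)&(abs(xy[...,1]-.06)<.05); print("wing pts",k.sum(),W[k].mean(0).round(4)); 
    u,s,v=np.linalg.svd(W[k][:,:2]-W[k][:,:2].mean(0)); print(s,np.degrees(np.arctan2(v[0,1],v[0,0])))
E
python3 m1.py
```

```text
mod ['top'] [  0.5124  -0.2934 103.2457] 2.825 21.43
fix ['top'] [5.870000e-01 6.170000e-02 1.727242e+02] 31.635 68.381
fix ['top'] [5.86800e-01 6.21000e-02 1.73024e+02] 27.048 51.059
mod ['side'] [  0.5126  -0.2895 102.4183] 2.175 4.441
fix ['side'] [5.877000e-01 6.200000e-02 1.717744e+02] 36.675 52.733
fix ['side'] [5.882000e-01 6.280000e-02 1.726515e+02] 29.946 40.096
mod ['side', 'top'] [  0.5126  -0.2935 103.4158] 5.457 25.871
fix ['side', 'top'] [5.872000e-01 6.180000e-02 1.725905e+02] 69.198 121.114
fix ['side', 'top'] [5.874000e-01 6.250000e-02 1.732441e+02] 58.427 91.155
side module (array([0.0277, 0.0285, 0.0298]), np.int64(22)) bench (array([-0.0027, -0.0014, -0.0001]), np.int64(448)) bench2 (array([-0.0033, -0.0018, -0.0001]), np.int64(169))
mod depth pts 102 [ 0.5121 -0.2851  0.0278] ((512.5989990234375, -287.5614929199219), (31.793012619018555, 58.840126037597656), 12.702339172363281) [164.41176471 381.15686275]
colour centroid [166.80225989 380.97740113]
wing pts 66 [0.6344 0.0633 0.0617]
[0.09720424 0.02420924] 125.56158181842312
top module (array([0.0285, 0.0305, 0.0339]), np.int64(51)) bench (array([-0.0026,  0.0005,  0.0036]), np.int64(319)) bench2 (array([-0.0027,  0.0003,  0.0035]), np.int64(324))
mod depth pts 223 [ 0.5108 -0.2898  0.0306] ((510.8455810546875, -290.7908935546875), (31.614871978759766, 59.36470031738281), 13.006427764892578) [223.52914798 439.0896861 ]
colour centroid [223.23015873 439.21428571]
wing pts 56 [0.6342 0.0562 0.0657]
[0.08409813 0.02302124] 122.96660135425338
```

```bash
cat > go.py <<'E'
"go.py x y z yaw(of the tool y, mod 180): turn about tool x, then the shift in tool axes before and after that turn"
import sys,numpy as np
from plant import r
from scipy.spatial.transform import Rotation as Ro
x,y,z,yaw=map(float,sys.argv[1:5]); s=r.get_state()
R=Ro.from_euler("xyz",s["eef_rot"],degrees=True); M=R.as_matrix()
now=np.degrees(np.arctan2(M[1,1],M[0,1])); d=(yaw-now+90)%180-90
D=np.array([x,y,z])-s["tcp_pos"]; a=-np.radians(d)
print("tcp",s["tcp_pos"].round(4),"yaw",now.round(2),"tilt",M[2].round(4),"j6",s["joints"][5].round(1),"w",s["gripper_width"].round(4),"F",s["contact_force"].round(1),"M",s["moment"].round(2),"t",s["time_s"])
print("turn rx",a.round(4),"or",(a-np.sign(a)*np.pi).round(4),"shift before turn",(M.T@D*100).round(2),"after",((R*Ro.from_rotvec([a,0,0])).inv().apply(D)*100).round(2))
E
python3 go.py .43 .30 .2 13; python3 go.py .5118 -.2905 .15 13
```

```text
Traceback (most recent call last):
  File "go.py", line 9, in <module>
    print("tcp",s["tcp_pos"].round(4),"yaw",now.round(2),"tilt",M[2].round(4),"j6",s["joints"][5].round(1),"w",s["gripper_width"].round(4),"F",s["contact_force"].round(1),"M",s["moment"].round(2),"t",s["time_s"])
                                                                                                               ^^^^^^^^^^^^^^^^^^^^^^^^
AttributeError: 'float' object has no attribute 'round'
Traceback (most recent call last):
  File "go.py", line 9, in <module>
    print("tcp",s["tcp_pos"].round(4),"yaw",now.round(2),"tilt",M[2].round(4),"j6",s["joints"][5].round(1),"w",s["gripper_width"].round(4),"F",s["contact_force"].round(1),"M",s["moment"].round(2),"t",s["time_s"])
                                                                                                               ^^^^^^^^^^^^^^^^^^^^^^^^
AttributeError: 'float' object has no attribute 'round'
```

```bash
sed -i 's/s\["gripper_width"\].round(4)/round(s["gripper_width"],4)/' go.py
python3 go.py .43 .30 .2 13; python3 go.py .5118 -.2905 .15 13
```

```text
tcp [0.2077 0.6422 0.2266] yaw -107.92 tilt [-1. -0.  0.] j6 -16.5 w 0.0878 F [-0.1  0.  -0.4] M [-0.    0.03  0.03] t 0.9
turn rx 1.0311 or -2.1105 shift before turn [  2.66  25.72 -31.68] after [  2.66 -13.96 -38.35]
tcp [0.2077 0.6422 0.2266] yaw -107.92 tilt [-1. -0.  0.] j6 -16.5 w 0.0878 F [-0.1  0.  -0.4] M [-0.    0.03  0.03] t 0.9
turn rx 1.0311 or -2.1105 shift before turn [  7.65  79.39 -57.64] after [  7.65  -8.65 -97.72]
```

```bash
python3 -m creep '[[0,0,0,0,3.1,-3.8,100],[0,0,0,0,3.1,-3.8,100],[0,0,0,0,3.1,-3.8,100],[0,0,0,0,3.1,-3.8,100],[0,0,0,0,3.1,-3.8,100],[0,0,0,0,3.1,-3.8,100],[0,0,0,0,3.1,-3.8,100],[0,0,0,0,3.1,-3.8,100]]' 30
python3 -m creep '[[0.129,0,0,0.3,0,0,100],[0.129,0,0,0.3,0,0,100],[0.129,0,0,0.3,0,0,100],[0.129,0,0,0.3,0,0,100],[0.129,0,0,0.3,0,0,100],[0.129,0,0,0.3,0,0,100],[0.129,0,0,0.3,0,0,100],[0.129,0,0,0.3,0,0,100]]'
python3 go.py .512 -.2905 .1 13
```

```text
time_s: 1.7
tcp_pos: [0.4213, 0.311, 0.227]
eef_rot: [-107.5, 89.9, 54.6]
contact_force: [1.5, 1.2, 0.2]
gripper_width: 0.0876
time_s: 2.5
tcp_pos: [0.4207, 0.3127, 0.2026]
eef_rot: [-49.7, 90.0, 53.0]
contact_force: [0.5, 0.5, -0.2]
gripper_width: 0.0876
tcp [0.4207 0.3127 0.2026] yaw -167.35 tilt [-1.e+00 -2.e-04  2.e-04] j6 -45.4 w 0.0876 F [ 0.5  0.5 -0.2] M [ 0.02 -0.03  0.04] t 2.5
turn rx -0.0062 or 3.1354 shift before turn [ 10.25   4.3  -60.86] after [ 10.25   4.67 -60.83]
```

```bash
python3 -m creep '[[0,0,0,0.4,0.3,-4.7,100],[0,0,0,0.4,0.3,-4.7,100],[0,0,0,0.4,0.3,-4.7,100],[0,0,0,0.4,0.3,-4.7,100],[0,0,0,0.4,0.3,-4.7,100],[0,0,0,0.4,0.4,-4.7,100],[0,0,0,0.4,0.4,-4.7,100],[0,0,0,0.4,0.4,-4.7,100]]'
python3 -m creep '[[0,0,0,0.5,0.4,-4.7,100],[0,0,0,0.5,0.4,-4.7,100],[0,0,0,0.5,0.4,-4.7,100],[0,0,0,0.5,0.4,-4.7,100],[0,0,0,0.5,0.4,-4.5,100],[0,0,0,0,0,0,100],[0,0,0,0,0,0,100],[0,0,0,0,0,0,100]]'
python3 go.py .512 -.2905 .1 13
python3 - <<'E'
from h import *
o=[]
for n,x,y in(("side",350,130),("top",405,190)):
    im,d=r.capture(n); o.append(cv2.resize(im[y:y+60,x:x+80],(400,300),interpolation=cv2.INTER_CUBIC))
    s=r.get_state(); print(proj(n,s["tcp_pos"]))
cv2.imwrite("pics/a1.png",np.hstack(o))
E
```

```text
time_s: 3.3
tcp_pos: [0.4787, -0.0616, 0.171]
eef_rot: [-90.5, 89.9, 12.5]
contact_force: [1.6, -0.1, 0.3]
gripper_width: 0.0874
time_s: 4.1
tcp_pos: [0.5112, -0.2909, 0.1456]
eef_rot: [-12.4, 90.0, 90.5]
contact_force: [-0.1, 0.7, 0.7]
gripper_width: 0.0872
tcp [ 0.5112 -0.2909  0.1456] yaw -167.05 tilt [-1.e+00 -0.e+00  1.e-04] j6 23.6 w 0.0872 F [-0.1  0.7  0.7] M [ 0.07 -0.1   0.01] t 4.1
turn rx -0.0008 or 3.1408 shift before turn [ 4.56 -0.09  0.02] after [ 4.56 -0.09  0.02]
[np.float64(385.6841205035796), np.float64(129.20534299033392)]
[np.float64(450.5042100651481), np.float64(220.46976778539184)]
```

View pics/a1.png

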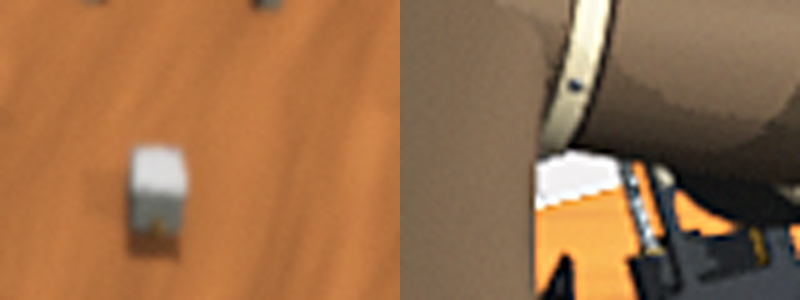

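```bash
python3 -m creep '[[0,0,0,3,-0.1,0,100],[0,0,0,3,0,0,100],[0,0,0,3,0,0,100],[0,0,0,2,0,0,100],[0,0,0,1.2,0,0,100],[0,0,0,0.7,0,0,100],[0,0,0,0,0,0,100],[0,0,0,0,0,0,100]]'
python3 go.py .512 -.2905 .016 13
```

```text
time_s: 5.0
tcp_pos: [0.5131, -0.2911, 0.0175]
eef_rot: [-121.3, 89.9, -18.3]
contact_force: [0.3, -0.3, 0.2]
gripper_width: 0.0876
tcp [ 0.5131 -0.2911  0.0175] yaw -167.02 tilt [-1.0e+00 -1.2e-03 -7.0e-04] j6 23.6 w 0.0876 F [ 0.3 -0.3  0.2] M [ 0.04 -0.03  0.04] t 5.0
turn rx -0.0003 or 3.1413 shift before turn [0.15 0.09 0.08] after [0.15 0.09 0.08]
```

```bash
python3 -m creep '[[0,0,0,0.15,0,0,100],[0,0,0,0,0,0,40],[0,0,0,0,0,0,20],[0,0,0,0,0,0,20],[0,0,0,0,0,0,20],[0,0,0,0,0,0,20],[0,0,0,0,0,0,20],[0,0,0,0,0,0,20]]' 35
python3 go.py .512 -.2905 .016 13
python3 -m creep '[[0,0,0,-0.5,0,0,20],[0,0,0,-2,0,0,20],[0,0,0,-3,0,0,20],[0,0,0,-3,0,0,20],[0,0,0,0,0,0,20],[0,0,0,0,0,0,20]]'
python3 go.py .5476 .0671 .15 83
```

```text
time_s: 5.8
tcp_pos: [0.5123, -0.2911, 0.015]
eef_rot: [58.2, 90.0, 161.1]
contact_force: [0.3, 0.1, 0.6]
gripper_width: 0.0372
tcp [ 0.5123 -0.2911  0.015 ] yaw -167.05 tilt [-1.  0.  0.] j6 23.6 w 0.0372 F [0.3 0.1 0.6] M [ 0.05  0.01 -0.02] t 5.8
turn rx -0.0009 or 3.1407 shift before turn [-0.1   0.01  0.07] after [-0.1   0.01  0.07]
time_s: 6.4
tcp_pos: [0.5125, -0.291, 0.1008]
eef_rot: [-102.4, 89.9, 0.6]
contact_force: [-0.8, -0.6, -2.9]
gripper_width: 0.0315
tcp [ 0.5125 -0.291   0.1008] yaw -167.06 tilt [-1.0e+00 -1.6e-03 -4.0e-04] j6 23.6 w 0.0315 F [-0.8 -0.6 -2.9] M [0.12 0.02 0.01] t 6.4
turn rx -1.2229 or 1.9187 shift before turn [ -4.91 -11.45  34.12] after [ -4.91 -35.97   0.87]
```

```bash
python3 - <<'E'
from h import *
o=[]
for n,x,y in(("side",350,110),("top",405,190)):
    im,d=r.capture(n); o.append(cv2.resize(im[y:y+60,x:x+80],(400,300),interpolation=cv2.INTER_CUBIC))
cv2.imwrite("pics/a2.png",np.hstack(o))
E
python3 go.py .5476 .0671 .15 83
```

```text
tcp [ 0.5114 -0.2908  0.0992] yaw -167.07 tilt [-1.      0.0013  0.001 ] j6 23.6 w 0.0316 F [-0.4 -0.4 -1.7] M [ 0.06  0.05 -0.  ] t 6.5
turn rx -1.223 or 1.9186 shift before turn [ -5.06 -11.53  34.08] after [ -5.06 -35.97   0.78]
```

View pics/a2.png

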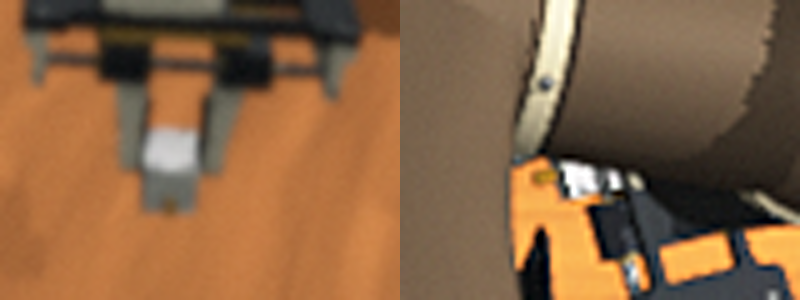

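```bash
python3 -m creep '[[-0.14,0,0,-0.6,0,0,20],[-0.14,0,0,-0.6,0,0,20],[-0.14,0,0,-0.6,0,0,20],[-0.14,0,0,-0.6,0,0,20],[-0.14,0,0,-0.6,0,0,20],[-0.14,0,0,-0.6,0,0,20],[-0.14,0,0,-0.6,0,0,20],[-0.14,0,0,-0.6,0,0,20]]'
python3 -m creep '[[-0.1,0,0,0,0,0,20],[0,0,0,0,-4,0.1,20],[0,0,0,0,-4.5,0.1,20],[0,0,0,0,-4.5,0.1,20],[0,0,0,0,-4.5,0.1,20],[0,0,0,0,-4.5,0.1,20],[0,0,0,0,-4.5,0.1,20],[0,0,0,0,-4.5,0.1,20]]'
python3 -m creep '[[0,0,0,0,-3,0.1,20],[0,0,0,0,-1.5,0.1,20],[0,0,0,0,0,0,20],[0,0,0,0,0,0,20],[0,0,0,0,0,0,20]]'
python3 go.py .5476 .0671 .08 83
python3 - <<'E'
from h import *
o=[]
s=r.get_state()
for n,x,y in(("side",280,160),("top",270,170)):
    im,d=r.capture(n); cv2.imwrite(f"pics/{n}3.png",im); np.save(n+"d.npy",d);o.append(cv2.resize(im[y:y+75,x:x+100],(400,300),interpolation=cv2.INTER_CUBIC))
    print(n,proj(n,s["tcp_pos"]))
cv2.imwrite("pics/a3.png",np.hstack(o))
E
```

```text
time_s: 7.3
tcp_pos: [0.5115, -0.2908, 0.1467]
eef_rot: [-4.2, 89.8, 163.2]
contact_force: [0.7, 0.5, -0.6]
gripper_width: 0.0314
time_s: 8.1
tcp_pos: [0.5431, 0.019, 0.1468]
eef_rot: [25.2, 89.9, -162.0]
contact_force: [1.2, -0.8, -1.7]
gripper_width: 0.0316
time_s: 8.6
tcp_pos: [0.5471, 0.0611, 0.1476]
eef_rot: [32.9, 89.9, -154.3]
contact_force: [0.9, -0.7, -2.0]
gripper_width: 0.0316
tcp [0.5471 0.0611 0.1476] yaw -97.21 tilt [-1.e+00  6.e-04  1.e-03] j6 56.0 w 0.0316 F [ 0.9 -0.7 -2. ] M [-0.03  0.03  0.04] t 8.6
turn rx -0.0037 or 3.1379 shift before turn [ 6.76 -0.61  0.02] after [ 6.76 -0.61  0.02]
side [np.float64(342.4382420212419), np.float64(185.97416576679802)]
top [np.float64(317.36998473603353), np.float64(210.02943610085416)]
```

View pics/a3.png

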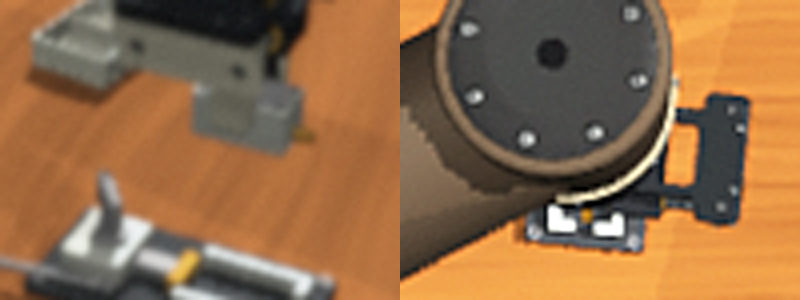

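```bash
python3 - <<'E'
from h import *
im=cv2.imread("pics/side3.png"); s=r.get_state(); t=s["tcp_pos"]; a=np.radians(172.8)
sk=[([0,0,.0135],[.03,.10,.09]),([0,0,.0315],[.09,.09,.08])]
for dz in(.013,.015,.017):
    for sk2 in (sk,sk[:1]):
        q=fit({"side":im},MOD,[t[0],t[1],t[2]-dz,a],sk2)
        d=np.array(q[0][:2])-t[:2]; print(dz,np.round(q[0],4),q[1:],"along x,y fixture mm",(d@[np.cos(a),np.sin(a)]*1e3).round(2),(d@[-np.sin(a),np.cos(a)]*1e3).round(2))
d=np.load("sided.npy");W=cloud("side",d); k=np.zeros(d.shape,bool); k[160:210,320:365]=1
L=(W-t)@np.array([[np.cos(a),-np.sin(a),0],[np.sin(a),np.cos(a),0],[0,0,1]])*1e3
k&=(abs(L[...,0])<60)&(abs(L[...,1])<40)&(L[...,2]<20)&(L[...,2]>-40)
for v in range(176,204,2):
    row=L[v][k[v]]; 
    if len(row): print(v,len(row),row[:,0].min().round(1),row[:,0].max().round(1),"y",np.median(row[:,1]).round(1),"z",np.median(row[:,2]).round(1))
E
```

```text
0.013 [5.487000e-01 6.750000e-02 1.736026e+02] (np.float64(0.3055061763895252), np.float64(2.057028907063633)) along x,y fixture mm -0.51 -6.53
0.013 [5.490000e-01 6.870000e-02 1.794476e+02] (np.float64(16.95248313480477), np.float64(21.49660175391287)) along x,y fixture mm -0.69 -7.74
0.015 [5.488000e-01 6.370000e-02 1.694646e+02] (np.float64(0.2806626944953801), np.float64(1.001777651508163)) along x,y fixture mm -1.06 -2.74
0.015 [5.499000e-01 6.590000e-02 1.812922e+02] (np.float64(15.377936064484164), np.float64(18.919290502339447)) along x,y fixture mm -1.92 -5.06
0.017 [5.495000e-01 6.100000e-02 1.701261e+02] (np.float64(0.25674459074254274), np.float64(0.5532043521454578)) along x,y fixture mm -2.09 -0.13
0.017 [5.506000e-01 6.270000e-02 1.791684e+02] (np.float64(15.183249989853097), np.float64(18.35657181390689)) along x,y fixture mm -3.05 -1.94
176 4 2.0 10.1 y 17.3 z 18.9
178 6 2.9 10.9 y 15.6 z 14.5
180 6 4.3 11.4 y 12.2 z 11.0
182 15 -29.6 25.6 y 3.5 z 11.4
184 16 -28.6 28.1 y -5.1 z 11.4
186 25 -27.6 27.7 y -16.6 z 11.0
188 28 -28.0 27.8 y -17.8 z 10.1
190 28 -28.2 28.1 y -17.6 z 3.7
192 29 -28.4 34.1 y -17.4 z -4.1
194 28 -20.2 39.0 y -16.7 z -10.6
196 14 -0.8 27.9 y -15.8 z -14.6
198 6 16.3 27.8 y -16.6 z -16.9
```

```bash
python3 - <<'E'
from h import *
F=[.5873,.0622,0,np.radians(172.9)]
o=[]
for n,x,y,w,h in(("side",282,190,88,70),("top",294,168,50,74)):
    K=8 if n=="top" else 8
    W=400
    k=W/w; im=cv2.imread(f"pics/{n}0.png"); c=cv2.resize(im[y:y+h,x:x+w],None,fx=k,fy=k,interpolation=cv2.INTER_CUBIC)
    for cc,s in FIX+[([.076,0,.01],[.008,.015,.012]),([.042,0,.0],[.0605,.038,.01]),([.04,.023,.01],[.064,.008,.012]),([.04,-.023,.01],[.064,.008,.012])]:
        cv2.polylines(c,[np.round(((box(n,F,cc,s)-[x,y]+.5)*k-.5)).astype(int)],True,(255,0,255) if cc!=FIX[0][0] else (0,255,0),1)
    o.append(c)
H=max(c.shape[0] for c in o); o=[np.pad(c,((0,H-c.shape[0]),(0,0),(0,0))) for c in o]
cv2.imwrite("pics/a4.png",np.hstack(o))
E
```

```text
(no output)
```

View pics/a4.png

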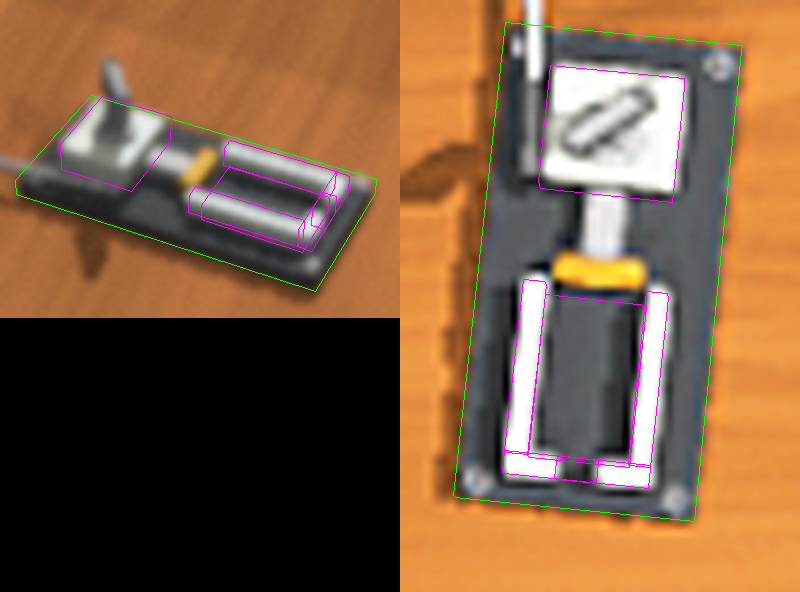

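```bash
python3 -m creep '[[0,0,0,2,-0.6,0,20],[0,0,0,3,0,0,20],[0,0,0,3,0,0,20],[0,0,0,2,0,0,20],[0,0,0,0,0,0,20],[0,0,0,0,0,0,20],[0,0,0,0,0,0,20]]'
python3 go.py .5473 .0671 .031 82.9
python3 - <<'E'
from h import *
im,d=r.capture("side"); cv2.imwrite("pics/side5.png",im)
c=cv2.resize(im[190:260,282:370],None,fx=9,fy=8,interpolation=cv2.INTER_CUBIC); cv2.imwrite("pics/a5.png",c)
E
```

```text
time_s: 9.4
tcp_pos: [0.5493, 0.0682, 0.0495]
eef_rot: [-153.9, 89.9, 18.9]
contact_force: [-0.1, 0.3, -1.3]
gripper_width: 0.0316
tcp [0.5493 0.0682 0.0495] yaw -97.16 tilt [-1.0e+00 -9.0e-04 -1.9e-03] j6 55.5 w 0.0316 F [-0.1  0.3 -1.3] M [-0.08  0.07 -0.02] t 9.4
turn rx -0.0011 or 3.1405 shift before turn [1.84 0.14 0.19] after [1.84 0.14 0.19]
```

View pics/a5.png

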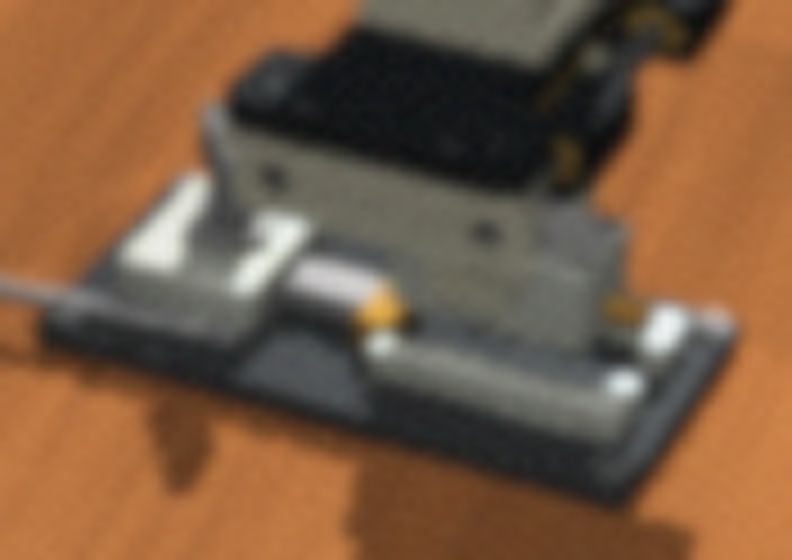

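```bash
python3 -m creep '[[0,0,0,0.8,0.1,0.1,20],[0,0,0,0.5,0,0,20],[0,0,0,0.3,0,0,20],[0,0,0,0,0,0,20],[0,0,0,0,0,0,20]]'
python3 go.py .5473 .0671 .028 82.9
python3 -m creep '[[0,0,0,0.2,0,0,20],[0,0,0,0.2,0,0,20],[0,0,0,0,0,0,20],[0,0,0,0,0,0,20]]'
python3 go.py .5473 .0671 .026 82.9

```

```text
time_s: 9.95
tcp_pos: [0.5472, 0.0673, 0.032]
eef_rot: [45.0, 90.0, -142.1]
contact_force: [-0.5, 0.1, -2.4]
gripper_width: 0.0317
tcp [0.5472 0.0673 0.032 ] yaw -97.14 tilt [-1.e+00  2.e-04  2.e-04] j6 55.5 w 0.0317 F [-0.5  0.1 -2.4] M [ 0.01  0.01 -0.01] t 9.95
turn rx -0.0007 or 3.1408 shift before turn [ 0.4   0.02 -0.02] after [ 0.4   0.02 -0.02]
time_s: 10.35
tcp_pos: [0.5471, 0.0673, 0.028]
eef_rot: [46.0, 90.0, -141.1]
contact_force: [-1.1, 0.5, -1.6]
gripper_width: 0.0317
tcp [0.5471 0.0673 0.028 ] yaw -97.15 tilt [-1.e+00  1.e-04  1.e-04] j6 55.5 w 0.0317 F [-1.1  0.5 -1.6] M [-0.03 -0.02 -0.02] t 10.35
turn rx -0.0008 or 3.1408 shift before turn [ 0.2   0.02 -0.02] after [ 0.2   0.02 -0.02]
```

No contact yet; feel downwards in 0.5–1 mm steps.

```bash
for i in 1; do python3 -m creep '[[0,0,0,0.1,0,0,20],[0,0,0,0,0,0,20]]'; python3 -m creep '[[0,0,0,0.1,0,0,20],[0,0,0,0,0,0,20]]'; python3 -m creep '[[0,0,0,0.07,0,0,20],[0,0,0,0,0,0,20]]'; done | grep -v -e rot -e width
```

```text
time_s: 10.55
tcp_pos: [0.5474, 0.0674, 0.0273]
contact_force: [-0.7, -1.1, 0.4]
time_s: 10.75
tcp_pos: [0.5474, 0.0673, 0.0272]
contact_force: [-4.8, -0.3, 10.7]
time_s: 10.95
tcp_pos: [0.5474, 0.0674, 0.0272]
contact_force: [-7.1, -0.7, 18.5]
```

```bash
python3 -m creep '[[0,0,0,-0.2,0,0,20],[0,0,0,0,0,0,50],[0,0,0,0,0,0,100],[0,0,0,0,0,0,100],[0,0,0,0,0,0,100],[0,0,0,0,0,0,100],[0,0,0,0,0,0,100]]'
python3 -m creep '[[0,0,0,-1,0,0,100],[0,0,0,-3,0,0,100],[0,0,0,-4,0,0,100],[0,0,0,-4,0,0,100],[0,0,0,0,0,0,100]]'
python3 go.py .637 .056 .16 35
python3 - <<'E'
from h import *
im,d=r.capture("side"); cv2.imwrite("pics/side6.png",im); W=cloud("side",d); F=[.5873,.0622]; a=np.radians(172.9)
L=(W-[*F,0])@np.array([[np.cos(a),-np.sin(a),0],[np.sin(a),np.cos(a),0],[0,0,1]])*1e3
k=(abs(L[...,0]-40)<50)&(abs(L[...,1])<25)&(L[...,2]>30)&(L[...,2]<60); print(k.sum(),np.percentile(L[k],[3,50,97],axis=0).round(1))
t=k&(L[...,2]>36); p=L[t]; A=np.c_[p[:,:2]-p[:,:2].mean(0),np.ones(len(p))]; print("top plane",np.linalg.lstsq(A,p[:,2],rcond=None)[0].round(3), p.mean(0).round(1))
c=cv2.resize(im[190:260,282:370],None,fx=9,fy=8,interpolation=cv2.INTER_CUBIC); cv2.imwrite("pics/a6.png",c)
E
```

```text
time_s: 11.65
tcp_pos: [0.5472, 0.0673, 0.0273]
eef_rot: [47.4, 90.0, -139.8]
contact_force: [0.1, 0.3, -0.4]
gripper_width: 0.0737
time_s: 12.15
tcp_pos: [0.5506, 0.0684, 0.1541]
eef_rot: [-154.9, 89.4, 18.0]
contact_force: [0.5, 0.3, 0.6]
gripper_width: 0.088
tcp [0.5506 0.0684 0.1541] yaw -97.08 tilt [-0.9999 -0.0044 -0.0094] j6 55.5 w 0.088 F [0.5 0.3 0.6] M [ 0.09 -0.05  0.01] t 12.15
turn rx 0.8363 or -2.3053 shift before turn [-0.51  0.16 -8.73] after [-0.51 -6.37 -5.97]
253 [[ 11.8 -19.   31.5]
 [ 40.6  -7.9  38.3]
 [ 67.3  11.5  40.6]]
top plane [8.0000e-03 1.2000e-02 3.8587e+01] [39.8 -4.2 38.6]
```

View pics/a6.png

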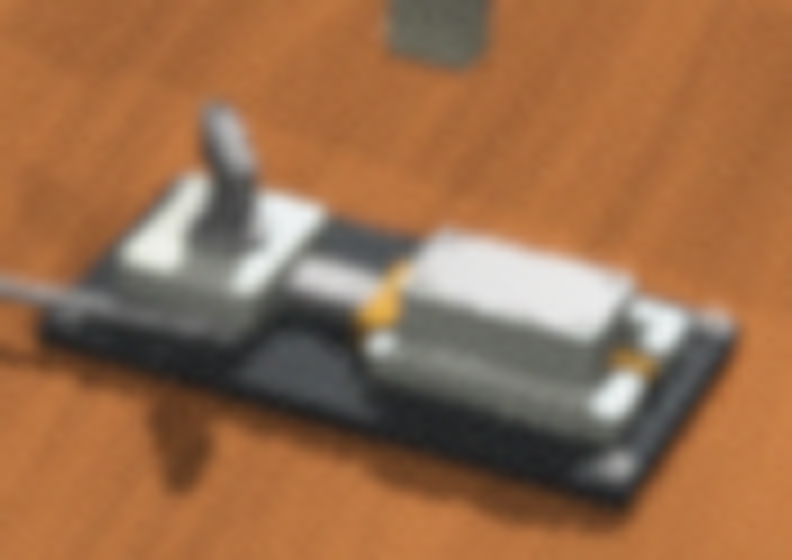

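```bash
python3 -m creep '[[0.14,0,0,0,0,0,60],[0.14,0,0,0,0,0,60],[0.14,0,0,0,0,0,60],[0.14,0,0,0,0,0,60],[0.14,0,0,0,0,0,60],[0.136,0,0,0,0,0,60],[0,0,0,0,-3.1,-3,60],[0,0,0,0,-3.1,-3,60]]'
python3 -m creep '[[0,0,0,2,0,0,60],[0,0,0,2,0,0,60],[0,0,0,2,0,0,60],[0,0,0,0,0,0,60],[0,0,0,0,0,0,60],[0,0,0,0,0,0,60]]'
python3 go.py .637 .056 .04 35
python3 - <<'E'
from h import *
im,d=r.capture("side"); cv2.imwrite("pics/side7.png",im)
c=cv2.resize(im[175:245,282:370],None,fx=9,fy=8,interpolation=cv2.INTER_CUBIC); cv2.imwrite("pics/a7.png",c)
E
```

```text
time_s: 13.0
tcp_pos: [0.6326, 0.0537, 0.1475]
eef_rot: [38.3, 90.0, 163.3]
contact_force: [0.7, 1.5, 0.7]
gripper_width: 0.0526
time_s: 13.6
tcp_pos: [0.6329, 0.0538, 0.0884]
eef_rot: [-117.0, 89.9, 8.0]
contact_force: [0.6, 0.1, -0.3]
gripper_width: 0.0527
tcp [0.6329 0.0538 0.0884] yaw -145.03 tilt [-1.0e+00 -1.2e-03 -6.0e-04] j6 12.5 w 0.0527 F [ 0.6  0.1 -0.3] M [ 0.04 -0.03 -0.  ] t 13.6
turn rx -0.0005 or 3.1411 shift before turn [ 4.84 -0.45 -0.05] after [ 4.84 -0.45 -0.05]
```

View pics/a7.png

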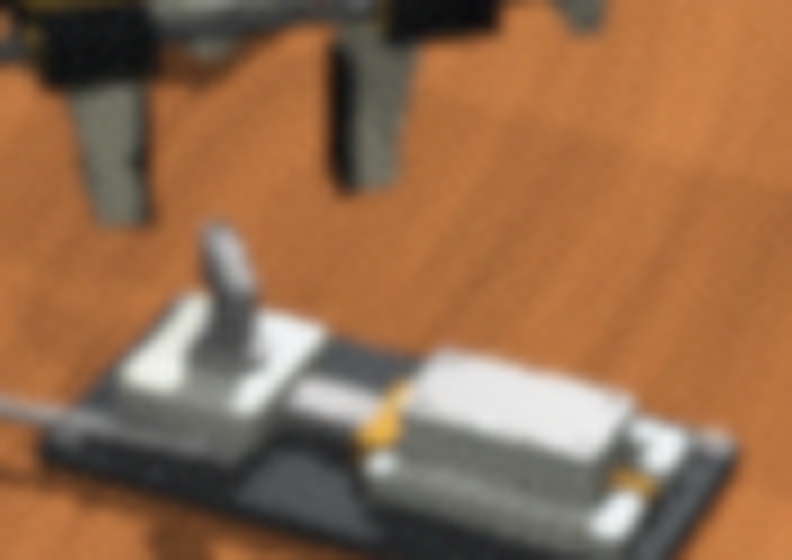

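```bash
python3 -m creep '[[0,0,0,2,-0.45,0,60],[0,0,0,1.5,0,0,60],[0,0,0,0.9,0,0,60],[0,0,0,0.4,0,0,60],[0,0,0,0,0,0,60],[0,0,0,0,0,0,60]]'
python3 go.py .637 .056 .04 35
python3 -m creep '[[0,0,0,0,0,0,30],[0,0,0,0,0,0,20],[0,0,0,0,0,0,0],[0,0,0,0,0,0,0],[0,0,0,0,0,0,0],[0,0,0,0,0,0,0],[0,0,0,0,0,0,0],[0,0,0,0,0,0,0]]' 25
python3 go.py .637 .056 .04 35
python3 -m creep '[[0,0,0,0,0,0,0],[0,0,0,0,0,0,0],[0,0,0,0,0,0,0]]'
python3 go.py .637 .056 .04 35
```

```text
time_s: 14.25
tcp_pos: [0.6366, 0.0564, 0.0402]
eef_rot: [-113.0, 89.9, 12.0]
contact_force: [0.6, 0.6, 0.4]
gripper_width: 0.0527
tcp [0.6366 0.0564 0.0402] yaw -145.04 tilt [-1.e+00 -1.e-03 -4.e-04] j6 12.4 w 0.0527 F [0.6 0.6 0.4] M [ 0.   -0.01 -0.  ] t 14.25
turn rx -0.0007 or 3.1409 shift before turn [ 0.02 -0.02 -0.05] after [ 0.02 -0.02 -0.05]
time_s: 15.05
tcp_pos: [0.6358, 0.0561, 0.0394]
eef_rot: [81.3, 90.0, -153.8]
contact_force: [-1.8, -1.2, 2.2]
gripper_width: 0.0132
tcp [0.6358 0.0561 0.0394] yaw -145.05 tilt [-1.e+00  4.e-04  1.e-04] j6 12.4 w 0.0132 F [-1.8 -1.2  2.2] M [-0.29  0.5  -0.01] t 15.05
turn rx -0.0009 or 3.1407 shift before turn [-0.06 -0.09 -0.08] after [-0.06 -0.09 -0.08]
time_s: 15.35
tcp_pos: [0.6359, 0.0561, 0.0394]
eef_rot: [79.9, 90.0, -155.1]
contact_force: [-2.7, -1.7, 2.2]
gripper_width: 0.0128
tcp [0.6359 0.0561 0.0394] yaw -145.05 tilt [-1.e+00  4.e-04  1.e-04] j6 12.4 w 0.0128 F [-2.7 -1.7  2.2] M [-0.45  0.77 -0.05] t 15.35
turn rx -0.0009 or 3.1407 shift before turn [-0.06 -0.09 -0.08] after [-0.06 -0.09 -0.08]
```

```bash
python3 -m creep '[[0,0,0,0,0.1,0,0],[0,0,0,0,0,0,0],[0,0,0,0,0,0,0]]'; python3 go.py .637 .056 .04 35
python3 -m creep '[[0,0,0,0,0.07,0,0],[0,0,0,0,0,0,0],[0,0,0,0,0,0,0]]'; python3 go.py .637 .056 .04 35
```

```text
time_s: 15.65
tcp_pos: [0.6358, 0.056, 0.0394]
eef_rot: [-99.8, 89.9, 25.2]
contact_force: [1.8, 1.1, -1.0]
gripper_width: 0.0126
tcp [0.6358 0.056  0.0394] yaw -145.04 tilt [-1.0e+00 -1.1e-03 -2.0e-04] j6 12.4 w 0.0126 F [ 1.8  1.1 -1. ] M [ 0.44 -0.47  0.05] t 15.65
turn rx -0.0008 or 3.1408 shift before turn [-0.06 -0.1  -0.07] after [-0.06 -0.1  -0.07]
time_s: 15.95
tcp_pos: [0.6357, 0.056, 0.0395]
eef_rot: [-101.0, 89.9, 24.0]
contact_force: [4.4, 2.4, -3.6]
gripper_width: 0.0127
tcp [0.6357 0.056  0.0395] yaw -145.03 tilt [-1.0e+00 -2.1e-03 -4.0e-04] j6 12.5 w 0.0127 F [ 4.4  2.4 -3.6] M [ 1.19 -1.6  -0.03] t 15.95
turn rx -0.0005 or 3.141 shift before turn [-0.05 -0.11 -0.07] after [-0.05 -0.11 -0.07]
```

```bash
python3 -m creep '[[0,0,0,0,-0.1,0,0],[0,0,0,0,0,0,0],[0,0,0,0,0,0,0]]'; python3 go.py .637 .056 .04 35
python3 -m creep '[[0.07,0,0,0,0,0,0],[0,0,0,0,0,0,0],[0,0,0,0,0,0,0]]'; python3 go.py .637 .056 .04 35
python3 -m creep '[[0.07,0,0,0,0,0,0],[0,0,0,0,0,0,0],[0,0,0,0,0,0,0]]'; python3 go.py .637 .056 .04 35
```

```text
time_s: 16.25
tcp_pos: [0.6357, 0.056, 0.0394]
eef_rot: [-105.6, 90.0, 19.4]
contact_force: [2.6, 2.6, -1.5]
gripper_width: 0.0129
tcp [0.6357 0.056  0.0394] yaw -145.04 tilt [-1.e+00 -5.e-04 -1.e-04] j6 12.4 w 0.0129 F [ 2.6  2.6 -1.5] M [ 0.89 -1.12 -0.  ] t 16.25
turn rx -0.0007 or 3.1409 shift before turn [-0.06 -0.11 -0.07] after [-0.06 -0.11 -0.07]
time_s: 16.55
tcp_pos: [0.6358, 0.056, 0.0394]
eef_rot: [-99.8, 90.0, 21.3]
contact_force: [3.9, 4.0, -2.2]
gripper_width: 0.0126
tcp [0.6358 0.056  0.0394] yaw -148.96 tilt [-1.e+00 -6.e-04 -1.e-04] j6 8.5 w 0.0126 F [ 3.9  4.  -2.2] M [ 1.09 -1.27  0.01] t 16.55
turn rx -0.0691 or 3.0725 shift before turn [-0.06 -0.11 -0.06] after [-0.06 -0.1  -0.07]
time_s: 16.85
tcp_pos: [0.6358, 0.056, 0.0395]
eef_rot: [-95.4, 90.0, 21.7]
contact_force: [2.9, 3.2, -0.9]
gripper_width: 0.0129
tcp [0.6358 0.056  0.0395] yaw -152.92 tilt [-1.e+00 -6.e-04 -1.e-04] j6 4.6 w 0.0129 F [ 2.9  3.2 -0.9] M [ 1.26 -1.53 -0.  ] t 16.85
turn rx -0.1382 or 3.0034 shift before turn [-0.05 -0.11 -0.06] after [-0.05 -0.1  -0.07]
```

```bash
python3 -m creep '[[0.1,0,0,0,0,0,0],[0.1,0,0,0,0,0,0],[0.1,0,0,0,0,0,0],[0.1,0,0,0,0,0,0],[0.1,0,0,0,0,0,0],[0.1,0,0,0,0,0,0],[0,0,0,0,0,0,0],[0,0,0,0,0,0,0]]'; python3 go.py .637 .056 .04 35
python3 - <<'E'
from h import *
im,d=r.capture("side"); cv2.imwrite("pics/side8.png",im)
c=cv2.resize(im[180:250,282:370],None,fx=9,fy=8,interpolation=cv2.INTER_CUBIC); cv2.imwrite("pics/a8.png",c)
E
```

```text
time_s: 17.65
tcp_pos: [0.636, 0.056, 0.0395]
eef_rot: [-66.2, 89.9, 16.5]
contact_force: [4.7, 3.6, -2.8]
gripper_width: 0.0128
tcp [0.636  0.056  0.0395] yaw 172.68 tilt [-1.e+00 -9.e-04  4.e-04] j6 -29.8 w 0.0128 F [ 4.7  3.6 -2.8] M [ 1.22 -1.81 -0.02] t 17.65
turn rx -0.7386 or 2.403 shift before turn [-0.05 -0.1   0.01] after [-0.05 -0.08 -0.06]
```

View pics/a8.png

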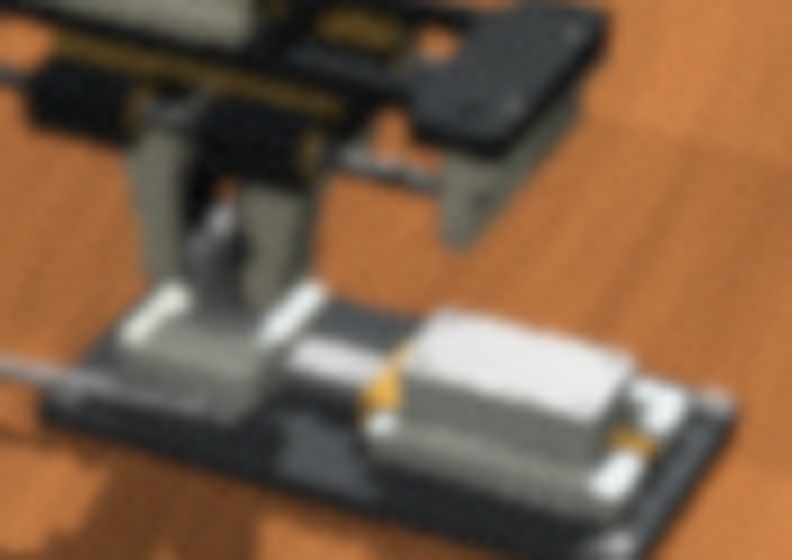

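```bash
python3 -m creep '[[0.13,0,0,0,0,0,0],[0.13,0,0,0,0,0,0],[0.13,0,0,0,0,0,0],[0.13,0,0,0,0,0,0],[0.13,0,0,0,0,0,0],[0.13,0,0,0,0,0,0],[0.13,0,0,0,0,0,0],[0.13,0,0,0,0,0,0]]' 35 >/dev/null; python3 go.py .636 .056 .04 83
python3 -m creep '[[0.06,0,0,0,0,0,0],[0.06,0,0,0,0,0,0],[0.06,0,0,0,0,0,0],[0.06,0,0,0,0,0,0],[0,0,0,0,0,0,0]]'>/dev/null; python3 go.py .636 .056 .04 83
```

```text
tcp [0.6362 0.0559 0.0395] yaw 112.81 tilt [-1.0e+00 -4.0e-04  1.2e-03] j6 -89.7 w 0.0121 F [ 6.5  1.2 -2.5] M [ 0.72 -2.41  0.03] t 18.5
turn rx 0.5202 or -2.6214 shift before turn [-0.05  0.02 -0.02] after [-0.05  0.01 -0.03]
tcp [0.6363 0.0558 0.0395] yaw 99.23 tilt [-1.0e+00 -2.0e-04  1.4e-03] j6 -103.3 w 0.0125 F [ 6.2  0.5 -3.8] M [ 0.62 -2.45  0.03] t 19.0
turn rx 0.2833 or -2.8583 shift before turn [-0.05  0.03 -0.03] after [-0.05  0.02 -0.03]
```

```bash
f(){ python3 go.py .636 .056 .04 83|head -1|sed 's/tilt.*w/w/'; }
python3 -m creep '[[0.06,0,0,0,0,0,0],[0.06,0,0,0,0,0,0],[0,0,0,0,0,0,0]]'>/dev/null;f
python3 -m creep '[[0.05,0,0,0,0,0,0],[0,0,0,0,0,0,0]]'>/dev/null;f
python3 -m creep '[[0.04,0,0,0,0,0,0],[0,0,0,0,0,0,0]]'>/dev/null;f
python3 -m creep '[[0.04,0,0,0,0,0,0],[0,0,0,0,0,0,0]]'>/dev/null;f
python3 -m creep '[[0.04,0,0,0,0,0,0],[0,0,0,0,0,0,0]]'>/dev/null;f
```

```text
tcp [0.6363 0.0558 0.0395] yaw 92.36 w 0.0125 F [ 5.8  1.3 -2.6] M [ 0.47 -2.47  0.04] t 19.3
tcp [0.6363 0.0557 0.0395] yaw 89.52 w 0.0123 F [ 5.7  1.7 -4. ] M [ 0.46 -2.47 -0.02] t 19.5
tcp [0.6363 0.0557 0.0395] yaw 87.24 w 0.0125 F [ 5.9  0.7 -4.4] M [ 0.48 -2.49  0.08] t 19.7
tcp [0.6363 0.0557 0.0395] yaw 84.95 w 0.0121 F [ 6.9  1.2 -3.1] M [ 0.42 -2.53  0.05] t 19.9
tcp [0.6363 0.0557 0.0395] yaw 82.67 w 0.0126 F [ 6.7  0.6 -4.4] M [ 0.36 -2.49  0.11] t 20.1
```

```bash
f(){ python3 go.py .636 .056 .04 83|head -1|sed 's/tilt.*w/w/'; }
for i in 1; do
python3 -m creep '[[0.03,0,0,0,0,0,0],[0,0,0,0,0,0,0]]'>/dev/null;f
python3 -m creep '[[0.03,0,0,0,0,0,0],[0,0,0,0,0,0,0]]'>/dev/null;f
python3 -m creep '[[0.03,0,0,0,0,0,0],[0,0,0,0,0,0,0]]'>/dev/null;f
python3 -m creep '[[0.03,0,0,0,0,0,0],[0,0,0,0,0,0,0]]'>/dev/null;f
done
```

```text
tcp [0.6363 0.0557 0.0395] yaw 80.98 w 0.0123 F [ 5.9  1.2 -3.6] M [ 0.35 -2.44  0.2 ] t 20.3
tcp [0.6363 0.0557 0.0395] yaw 79.27 w 0.0123 F [ 6.4  0.3 -3.8] M [ 0.35 -2.51  0.24] t 20.5
tcp [0.6359 0.0557 0.0395] yaw 77.52 w 0.0127 F [ 5.   1.1 -2.2] M [ 0.52 -2.05  0.15] t 20.7
tcp [0.6359 0.0557 0.0395] yaw 75.81 w 0.0121 F [ 6.1  1.2 -1.9] M [ 0.54 -2.08  0.21] t 20.9
```

```bash
f(){ python3 go.py .636 .056 .04 83.2|sed 's/tilt.*w/w/'; }
python3 -m creep '[[0,0,0,0,0,0,35],[0,0,0,0,0,0,35],[0,0,0,0,0,0,35],[0,0,0,0,0,0,35],[-0.13,0,0,0,0,0,35],[0,0,0,0,0,0,35],[0,0,0,0,0,0,35]]'>/dev/null;f
python3 - <<'E'
from h import *
im,d=r.capture("side"); cv2.imwrite("pics/side9.png",im)
c=cv2.resize(im[180:250,282:370],None,fx=9,fy=8,interpolation=cv2.INTER_CUBIC); cv2.imwrite("pics/a9.png",c)
E
```

```text
tcp [0.6353 0.0557 0.0393] yaw 82.98 w 0.0307 F [ 0.5 -0.2 -0.4] M [ 0.04 -0.12 -0.03] t 21.6
turn rx -0.0039 or 3.1377 shift before turn [-0.07  0.04  0.07] after [-0.07  0.04  0.07]
```

View pics/a9.png

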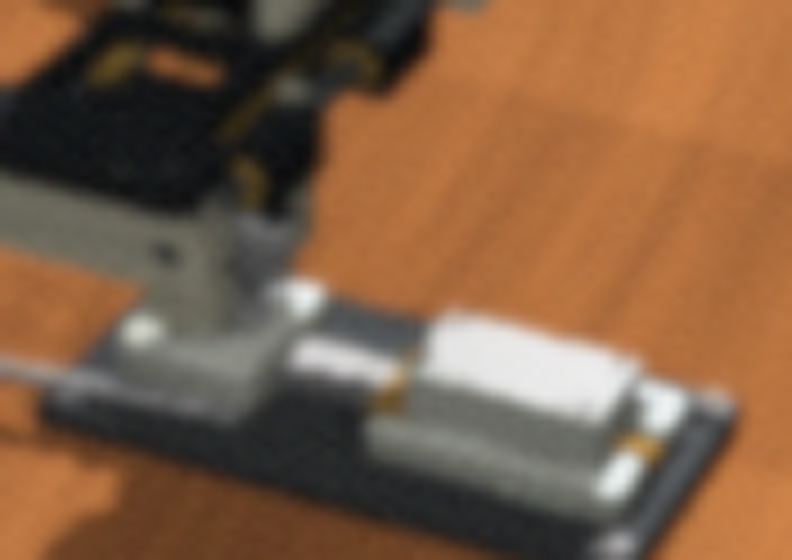

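```bash
f(){ python3 go.py .636 .056 .04 83.2|head -1|sed 's/tilt.*w/w/'; }
python3 -m creep '[[0,0,0,0,0.03,-0.07,0],[0,0,0,0,0,0,0],[0,0,0,0,0,0,0],[0,0,0,0,0,0,0],[0,0,0,0,0,0,0],[0,0,0,0,0,0,0],[0,0,0,0,0,0,0],[0,0,0,0,0,0,0]]' 40 >/dev/null;f
python3 -m creep '[[0.01,0,0,0,0,0,0],[0,0,0,0,0,0,0]]'>/dev/null;f
python3 -m creep '[[0.02,0,0,0,0,0,0],[0,0,0,0,0,0,0]]'>/dev/null;f
python3 -m creep '[[0.02,0,0,0,0,0,0],[0,0,0,0,0,0,0]]'>/dev/null;f
python3 -m creep '[[0.02,0,0,0,0,0,0],[0,0,0,0,0,0,0]]'>/dev/null;f
```

```text
tcp [0.6347 0.056  0.0394] yaw 83.16 w 0.0125 F [-0.8 -2.9  0.2] M [-1.12 -0.04 -0.04] t 22.45
tcp [0.6347 0.056  0.0394] yaw 82.56 w 0.0123 F [-0.3 -3.9  1.2] M [-1.29 -0.04  0.04] t 22.65
tcp [0.6347 0.0561 0.0393] yaw 81.39 w 0.0122 F [ 0.1 -3.6  2.2] M [-1.37  0.04  0.04] t 22.85
tcp [0.6347 0.0561 0.0393] yaw 80.25 w 0.0123 F [-0.7 -4.   1.1] M [-1.52  0.08  0.13] t 23.05
tcp [0.6347 0.0561 0.0393] yaw 79.11 w 0.0122 F [-0.8 -4.   0.9] M [-1.65  0.14  0.13] t 23.25
```

```bash
f(){ python3 go.py .636 .056 .04 83.2|head -1|sed 's/tilt.*w/w/'; python3 -c "
from plant import r
import numpy as np
print(r.get_state()['moment'][2].round(3))"; }
python3 -m creep '[[0.02,0,0,0,0,0,0],[0,0,0,0,0,0,0],[0,0,0,0,0,0,0]]'>/dev/null;f
python3 -m creep '[[-0.03,0,0,0,0,0,0],[0,0,0,0,0,0,0],[0,0,0,0,0,0,0]]'>/dev/null;f
python3 -m creep '[[-0.03,0,0,0,0,0,0],[0,0,0,0,0,0,0],[0,0,0,0,0,0,0]]'>/dev/null;f
python3 -m creep '[[-0.03,0,0,0,0,0,0],[0,0,0,0,0,0,0],[0,0,0,0,0,0,0]]'>/dev/null;f
```

```text
tcp [0.6348 0.0562 0.0394] yaw 78.02 w 0.0126 F [-0.9 -5.2  1.6] M [-1.68  0.16  0.24] t 23.55
0.236
tcp [0.6347 0.0561 0.0393] yaw 79.69 w 0.0123 F [-1.7 -5.1  0.8] M [-1.86  0.24  0.22] t 23.85
0.218
tcp [0.6347 0.0561 0.0393] yaw 81.4 w 0.0121 F [-0.4 -5.9  1.2] M [-1.83  0.21  0.11] t 24.15
0.111
tcp [0.6347 0.0561 0.0393] yaw 83.11 w 0.0123 F [-0.3 -4.3  1.5] M [-1.92  0.21  0.01] t 24.45
0.013
```

```bash
python3 -m creep '[[-0.14,0,0,0,0,0,0],[-0.14,0,0,0,0,0,0],[-0.14,0,0,0,0,0,0],[-0.14,0,0,0,0,0,0],[-0.14,0,0,0,0,0,0],[-0.14,0,0,0,0,0,0],[-0.14,0,0,0,0,0,0],[-0.14,0,0,0,0,0,0]]'>/dev/null
python3 -m creep '[[-0.12,0,0,0,0,0,0],[-0.12,0,0,0,0,0,0],[-0.12,0,0,0,0,0,0],[-0.08,0,0,0,0,0,0],[0,0,0,0,0,0,0],[0,0,0,0,0,0,0]]'>/dev/null;python3 go.py .636 .056 .04 174.2
```

```text
tcp [0.6358 0.0548 0.0394] yaw 172.49 tilt [-1.     -0.0012 -0.0012] j6 -30.1 w 0.0121 F [  4.4 -11.9  -1.7] M [-4.57 -1.7   0.  ] t 25.85
turn rx -0.0298 or 3.1118 shift before turn [-0.06 -0.01  0.13] after [-0.06 -0.01  0.13]
```

```bash
python3 -m creep '[[-0.03,0,0,0,0,-0.05,0],[0,0,0,0,0,0,0],[0,0,0,0,0,0,0],[0,0,0,0,0,0,0]]'>/dev/null;python3 go.py .636 .056 .04 174.2
python3 - <<'E'
from h import *
im,d=r.capture("side"); cv2.imwrite("pics/side10.png",im); W=cloud("side",d); F=[.5873,.0622]; a=np.radians(172.9)
L=(W-[*F,0])@np.array([[np.cos(a),-np.sin(a),0],[np.sin(a),np.cos(a),0],[0,0,1]])*1e3
k=(abs(L[...,0]-40)<50)&(abs(L[...,1])<25)&(L[...,2]>30)&(L[...,2]<60); print(k.sum(),np.percentile(L[k],[3,50,97],axis=0).round(1))
p=L[k&(L[...,2]>36)]; A=np.c_[p[:,:2]-p[:,:2].mean(0),np.ones(len(p))]; print("top plane",np.linalg.lstsq(A,p[:,2],rcond=None)[0].round(3))
old=cv2.imread("pics/side0.png")
for n,(x,y,w,h) in dict(tray=(285,155,40,26),meter=(245,330,95,50),screwdriver=(232,210,55,20)).items(): print(n,np.abs(im[y:y+h,x:x+w].astype(int)-old[y:y+h,x:x+w]).mean().round(1))
c=cv2.resize(im[180:250,282:370],None,fx=9,fy=8,interpolation=cv2.INTER_CUBIC); cv2.imwrite("pics/a10.png",c)
E
```

```text
tcp [0.6358 0.0547 0.0394] yaw 174.21 tilt [-1.0e+00 -1.5e-03 -7.0e-04] j6 -28.3 w 0.0123 F [  4.8 -11.1  -2.3] M [-3.84 -1.53 -0.06] t 26.25
turn rx 0.0002 or -3.1414 shift before turn [-0.06 -0.01  0.13] after [-0.06 -0.01  0.13]
255 [[ 14.2 -19.8  31.3]
 [ 43.   -8.2  38.4]
 [ 69.3  11.8  40.7]]
top plane [-4.0000e-03  9.0000e-03  3.8687e+01]
tray 49.9
meter 15.6
screwdriver 9.1
```

View pics/a10.png

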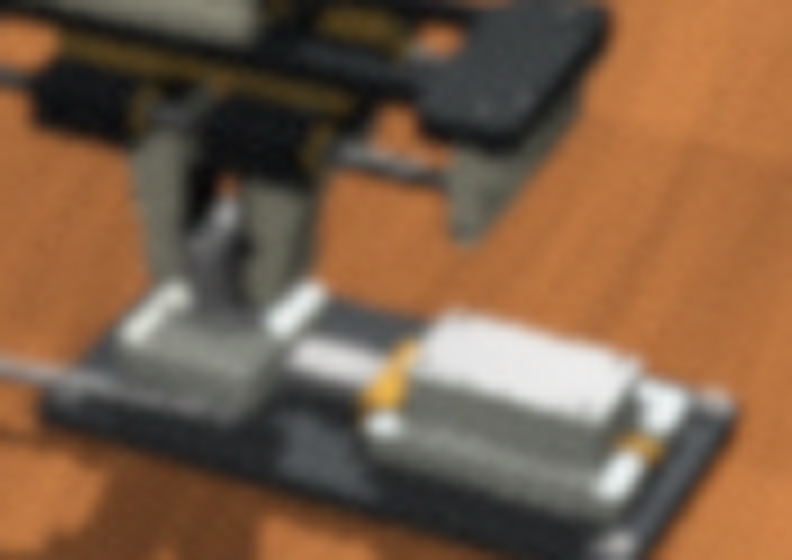

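```bash
python3 -c "
from plant import r
print(r.close_job())"
```

```text
the job is handed in; nothing more can be done
None
```

The module is home in the nest with its barrel in the slot. The thumbscrew was turned clockwise to its stop and backed off a quarter turn, and the gripper was still holding it when I handed in at about 26 s.

- **Module:** On the way down it met the nest floor at the expected height, with an 18 N push. After release, depth from the side camera showed its top flat and level, 38.6 mm above the bench. That camera reads about 1.5 mm low, so this fits the expected 40 mm. Seating the screw slid it about 2 mm towards the slot, as the task allows.
- **Thumbscrew seating:** The torque rose to about 0.24 N m at tool yaw 79°, well above the 0.06 N m friction. The grip then slipped, so I opened, regripped and pressed again. The second time it reached 0.24 N m and unloaded to zero at 83.1°, so there was no lasting slip.
- **Back-off:** The tool went back to 174.2°, which is 90° plus about 1.1° for springy lag. The last torque reading was -0.06 N m, just the screw's friction. I estimate the wing is within a degree or two of a quarter turn.

**Checks that disagreed or were incomplete:**
- The gripper read 12 to 13 mm on the 10 mm wing throughout.
- About 11 N of sideways force stays at the grip.
- Comparing side pictures from before and after showed differences at the tray (49.9), meter (15.6) and screwdriver (9.1). I put these down to the arm blocking the view and its shadow. The arm never worked near the meter or tray, but I did not measure the positions of any of the three again.

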